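# GO ring check of a wheel bolt on the sinking-deck gauge

### The job

Check the clamped wheel bolt with the green GO ring: slide the ring along the deck, without lifting it, into the blue V so that its bore is over the bolt. Then push the sinking deck all the way down so that the ring slides fully down over the bolt shank, and leave it there. Leave the red NO-GO ring standing where it is and do not disturb the mallet.

Things in the scene. Friction and masses are not known exactly. Their poses are not given: they have to be found in the camera images.
- fixture: fixture fixed to the worktop: dark base 210 x 230 x 12 mm; over it a light grey deck 200 (x) x 220 (y) x 8 mm on brass guides, its top 72 mm above the worktop when up, moving only straight down. Origin: centre of the base underside; x from the deck's open front edge to the V (away from the robot), y left. A steel wheel bolt is clamped head-down at x = +40 mm, y = 0, reaching into a 22 mm deck hole
- bolt_top (a point): centre of the top of the fixed upright bolt shank, 70 mm above the worktop, 2 mm below the top of the raised deck; smooth shank 14 mm across, top edge chamfered 2 mm, flange 44 mm below; axes as the fixture's
- deck_mid (a point): middle of the deck's top face, moves with the deck; axes as the fixture's. On the deck two blue walls, 8 mm thick and 14 mm high, form a 90 degree V that opens to the fixture's -x, mouth about 78 mm wide; a 50 mm ring pushed along +x against both walls stands exactly over the bolt
- press_pad (a point): centre of the top of the yellow round pad, 30 mm across and 4 mm high, on the deck at fixture x = +45 mm, y = -88 mm: the place to press the deck down from above (pressing elsewhere on the deck also works)
- deck (a joint): how far the deck has sunk, m: 0 up, 0.026 fully down on its stop. It has a stiff guide that takes about 4 to 8 N to push down, does not tilt, and stays where it is left
- go_ring: green GO ring, loose, standing flat on the front part of the deck: outer diameter 50 mm, bore 17.5 mm, height 28 mm, about 0.3 kg; origin: centre of its underside
- nogo_ring: red NO-GO ring, loose, also flat on the front part of the deck, beside the green one (left or right): outer diameter 50 mm, bore 11 mm (too small for the bolt), height 28 mm, about 0.3 kg; origin: centre of its underside
- mallet: yellow rubber mallet lying on the worktop to the robot's right, head 56 x 95 x 56 mm, wooden handle 220 mm long towards its -x; bystander; origin under its head
Not all that is in view belongs to the job. Several things have the shape of the go_ring; the one meant has the colours described above.

How it is judged (in metres and radians):
On the way:
1. the green ring stands in the V with its bore over the bolt, within 3.5 mm, flat on the deck, and the deck is still up (sunk less than 5 mm) (horizontal distance between go_ring and bolt_top below 0.0035 m and value of joint deck below 0.005 m and z of go_ring in the frame of deck_mid below 0.003 m and angle between go_ring's own z axis and vertical below 0.05 rad), for 0.2 s.
At the end, for the whole second after the job is handed in: the deck is down (sunk more than 23.5 of its 26 mm); the green ring is around the bolt shank, centred within 3.5 mm, upright within 0.06 rad, its underside more than 20 mm below the shank's top, at rest; the red ring still stands flat on the deck, more than 60 mm from the bolt (value of joint deck above 0.0235 m and horizontal distance between go_ring and bolt_top below 0.0035 m and z of go_ring in the frame of bolt_top below -0.02 m and angle between go_ring's own z axis and vertical below 0.06 rad and linear speed of go_ring below 0.02 m/s and horizontal distance between nogo_ring and bolt_top above 0.06 m and angle between nogo_ring's own z axis and vertical below 0.1 rad and z of nogo_ring in the frame of deck_mid between -0.004 and 0.004 m); the robot touches nothing.
It fails at once if the green ring is lifted more than 10 mm off the deck (z of go_ring in the frame of deck_mid above 0.01 m).
It fails at once if the red ring is displaced more than 40 mm in all (its 26 mm ride down with the deck included), or is tipped (distance of nogo_ring from where it was at the start of the episode above 0.04 m or angle between nogo_ring's own z axis and vertical above 0.3 rad).
It fails at once if the mallet is moved more than 30 mm (distance of mallet from where it was at the start of the episode above 0.03 m).
It also fails if it takes over 48 s, if anything falls off the work surface, if the arm or the gripper's body presses on something with over 40 N, if the wrist force passes 120 N, or if a joint passes its speed limit or range.

### The arm

A 6-joint arm with a two-finger parallel gripper is mounted at the origin on the work surface. World frame = base frame: x ahead of the robot, y to its left, z up, the work surface at z = 0. Lengths are in m, angles in degrees, forces in N, time in s.
With the tool pointing down it reaches from about 0.3 to 0.85 m from the base axis. Payload 4.2 kg.
Tool frame: the origin (TCP) lies on the mounting face of the last link; the fingertips stand r.nose_length ahead of it and the grasp point (between the pads) lies 172 mm ahead of it (r.nose_length is the distance from the TCP to the fingertips, in m); z points along the fingers, y is the line along which they close (so a half turn about z gives the same grasp; the last joint's range is limited). The gripper opens to 91 mm and grips with 3 to 60 N. Pads are 32 mm wide; open, the fingers measure 118 mm over their backs; the gripper's body (76 mm by 178 mm) begins 60 mm behind the grasp point.
Start: joints at [-64.572, 18.312, 89.639, -0, 72.044, -1.146], TCP at [0.257, -0.514, 0.405] pointing down, gripper open.
Joint ranges: [-177.97, 177.97], [-48.28, 115.42], [12.27, 149.76], [-77.06, 257.06], [2.81, 150.46], [-146.56, 146.56]. Speed limits (degrees/s): [147.25, 147.25, 180, 180, 180, 180].

### API

Orientations are given as a 3x3 rotation matrix whose columns are the frame's x, y, z axes.
In Python, from bench import r, snapshot, camera_info, models gives the robot as it stands.
- The arm moves only by the tool jog_arm, never from a script. Its argument "commands" is a list of rows, each a list of 7 numbers: the shift along the tool's x, y, z in mm, then the turn, a rotation vector about the tool's x, y, z in rad, then the opening, from 0 (shut) to 1 (fully open). In form: [[dx, dy, dz, ax, ay, az, fingers], ...]. A call has 1 to 5 rows; each row is the pose to reach, as a shift and turn from the pose commanded when the call began, along the tool's axes at that moment; what a row does not reach only later rows make up. A row lasts 1/10 s, in which the tool goes at most 50 mm and 8.59 degrees, less where a joint would pass 70% of its speed; a pose out of reach is approached as far as the arm can. A call with a gripper value outside its range is refused whole. The fingers move at their own pace and stop on an object; "grip_force" is the grip in N (left out, the last holds). Time passes only in rows, so rows that repeat a pose let the fingers close. It gives the time, the measured TCP pose, the force, the opening and the grip force at its end, in the units of the state.
- r.sense(): the state, without advancing time (a new reading comes with each control period).
- snapshot(name): name is "scene" or "top" or "wrist"; returns the picture (420x560x3 uint8, blue, green, red); there is no depth.
- camera_info(name): a dict with "mtx" (3x3 intrinsics, pixels), "rvec" (rotation vector, rad) and "tvec" (3), from world to camera coordinates, as OpenCV has them. Camera axes: x right, y down, z forward; pixel columns grow to the right and rows downward; lengths in m; the calibration is good to about 2 mm. A picture is of the moment at which its call begins: read the wrist's pose just before it. camera_info takes no time and is no camera call; for the wrist camera it gives the pose at the moment of the call.
- r.close_job(): hands the job in; it is judged then, once.
Trained networks look in the newest picture that a camera, given by its name, has taken for a name from the list of things; names that differ only in an ending like _2 or _b are one class to them, and where a whole thing is asked for, a point or a joint stands for the part that bears it (a point fixed in the world has none). Each returns a list of dicts, best first, with "score" (0 to 1); they miss things now and then, are a little off and sometimes report something else, mostly with a low value. They report only what shows in the picture. A call takes as long as a camera call. They do not tell look-alikes from the thing itself.
- models.recognise(label, camera): "location" ([column, row] in pixels, amid what is visible of it).
- models.silhouettes(label, camera): "pixels" (420x560 bool, what is visible of it) and "location" ([column, row] in pixels, amid what is visible of it).
The state is a dict: "clock": time; "q": joint angles; "qd": joint speeds; "joint_torque": joint torques, N m; "position": TCP position; "tool_rot": TCP orientation; "wrist_force": force on the tool from outside, world axes, zero at the start; "ft_torque": the same for the moment, N m; "finger_gap": finger opening in m; "finger_force": force on a finger pad.
Only numpy, scipy, OpenCV 4.12 (cv2) and the standard library are available. Lean on these libraries where they do the work, as an engineer would, in place of code of your own. Each camera call takes 0.05 s, during which the arm holds its last target. There are 200 camera calls.

## Working session

There is one attempt and no reset: what is moved stays moved. The work goes in short steps, Python scripts to look and compute and a tool call to move; the robot and the scene stay as the last step left them, time stands still between calls to the robot, and variables do not carry over. Pictures are saved under pics/ and viewed, at most 10 in all, crops included, and the job is handed in when it is done.

Besides the shell and the picture viewer there is one more tool, called after ">>>" as name(argument=value, ...), one argument or row to a line, values as JSON. jog_arm: Moves the arm, as the interface text tells. Its arguments: {"type":"object","properties":{"commands":{"type":"array","items":{"type":"array","items":{"type":"number"}}},"grip_force":{"type":"number"}},"required":["commands"]}

```bash
mkdir -p pics
cat > h.py <<'E'
import numpy as np, cv2
from bench import r, snapshot, camera_info, models
def ray(cam,uv):
    c=camera_info(cam); R=cv2.Rodrigues(np.array(c["rvec"],float))[0]; t=np.array(c["tvec"],float).ravel()
    d=R.T@np.linalg.inv(np.array(c["mtx"]))@np.array([uv[0],uv[1],1.]); return -R.T@t,d
def at(cam,uv,z):
    o,d=ray(cam,uv); return o+d*(z-o[2])/d[2]
def proj(cam,P):
    c=camera_info(cam); return cv2.projectPoints(np.array(P,float).reshape(-1,3),np.array(c["rvec"],float),np.array(c["tvec"],float),np.array(c["mtx"],float),None)[0].reshape(-1,2)
E
python3 - <<'E'
from h import *
s=r.sense(); print(r.nose_length,s["clock"],s["position"],s["tool_rot"],s["finger_gap"])
a=snapshot("scene");b=snapshot("top");
cv2.imwrite("pics/a.png",a);cv2.imwrite("pics/b.png",b)
for n in ["go_ring","nogo_ring","fixture","press_pad","mallet"]:
  for d in models.recognise(n,"top"): 
    p=d["location"];print(n,round(d["score"],2),np.round(p,1),at("top",p,.1).round(3), b[int(p[1]),int(p[0])])
E
```

```text
0.1908 0.0 [ 0.25717396 -0.51410544  0.40391163] [[ 8.94342300e-01  4.47382690e-01 -7.60679750e-04]
 [ 4.47383336e-01 -8.94340887e-01  1.59042494e-03]
 [ 3.12215881e-05 -1.76269975e-03 -9.99998446e-01]] 0.09170656433361149
go_ring 0.76 [228.1 224.3] [ 0.557 -0.005  0.1  ] [ 96 134  92]
go_ring 0.64 [254.1 274.9] [ 0.44  -0.064  0.1  ] [ 91 119  72]
go_ring 0.59 [193.7 277.1] [0.437 0.074 0.1  ] [232 241 235]
go_ring 0.52 [285.  237.1] [ 0.526 -0.135  0.1  ] [102 112  99]
nogo_ring 0.15 [208.  199.1] [0.616 0.042 0.1  ] [175 186 184]
fixture 0.88 [208.8 196. ] [0.623 0.04  0.1  ] [179 190 189]
press_pad 0.83 [208.3 198.2] [0.618 0.041 0.1  ] [179 190 188]
mallet 0.68 [206.6 198. ] [0.619 0.045 0.1  ] [179 191 188]
mallet 0.56 [420.6 245. ] [ 0.503 -0.445  0.1  ] [124 185 221]
```

View pics/b.png

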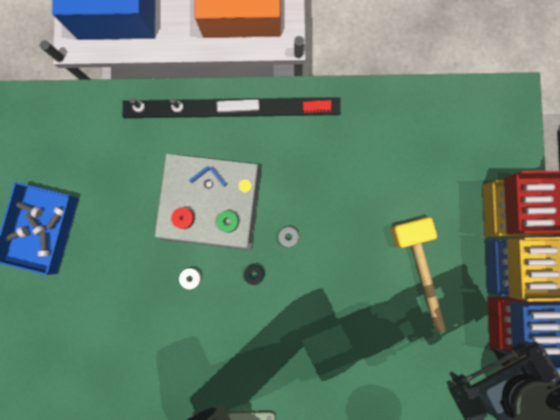

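View pics/a.png

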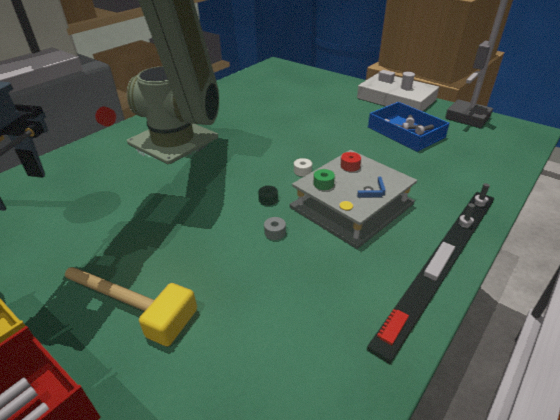

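The top view shows five ring shapes: green (228,222) and red (182,217) on the deck, plus white (190,279), black (254,274) and grey (288,237) on the worktop. Only the ring at (228,222) is green and on the front of the deck. Also visible are the bolt at (209,184), the pad at (245,186) and the mallet at (415,233). Next I'll work out a wrist-camera viewpoint.

Run:
```python
from h import *
c=camera_info("wrist"); s=r.sense(); T=np.array(s["tool_rot"]); p=np.array(s["position"])
R=cv2.Rodrigues(np.array(c["rvec"],float))[0]; o=-R.T@np.array(c["tvec"]).ravel()
print("cam in tool",T.T@(o-p),(T.T@R.T).round(3),np.array(c["mtx"]).round(0))
for n,uv in dict(bolt=(209,184),pad=(245,186),fl=(156,237),bl=(166,155),br=(260,163),fr=(250,247)).items(): print(n,at("top",uv,.072).round(3))
print(at("top",(228,222),.1))
```

```text
cam in tool [0.06493335 0.00025849 0.01912121] [[ 0.    -0.972 -0.236]
 [ 1.     0.001 -0.001]
 [ 0.001 -0.236  0.972]] [[362.   0. 274.]
 [  0. 362. 214.]
 [  0.   0.   1.]]
bolt [0.656 0.045 0.072]
pad [ 0.65  -0.041  0.072]
fl [0.531 0.17  0.072]
bl [0.728 0.148 0.072]
br [ 0.705 -0.078  0.072]
fr [ 0.505 -0.052  0.072]
[ 0.56229615 -0.00458015  0.1       ]
```

>>> jog_arm(
  commands=[
    [500,-389,0,0,0,0.576,1],
    [500,-389,0,0,0,0.576,1],
    [500,-389,0,0,0,0.576,1],
    [500,-389,0,0,0,0.576,1],
    [500,-389,0,0,0,0.576,1],
  ],
)

```text
clock: 0.85
position: [0.3617, -0.2957, 0.405]
tool_rot: [[0.993, -0.115, 0.001], [-0.115, -0.993, -0.001], [0.001, 0.0, -1.0]]
wrist_force: [1.1, 0.6, 0.0]
finger_gap: 0.0915
finger_force: 0.0
```

>>> jog_arm(
  commands=[
    [126,-371,0,0,0,0,1],
    [126,-371,0,0,0,0,1],
    [126,-371,0,0,0,0,1],
    [126,-371,0,0,0,0,1],
    [126,-371,0,0,0,0,1],
  ],
)

```text
clock: 1.35
position: [0.4681, -0.069, 0.4051]
tool_rot: [[0.994, -0.112, 0.001], [-0.112, -0.994, -0.0], [0.001, 0.0, -1.0]]
wrist_force: [0.9, -1.3, -0.1]
finger_gap: 0.0913
finger_force: 0.0
```

>>> jog_arm(
  commands=[
    [47,-133,0,0,0,0,0.3],
    [47,-133,0,0,0,0,0.3],
    [47,-133,0,0,0,0,0.3],
    [47,-133,0,0,0,0,0.3],
    [47,-133,0,0,0,0,0.3],
  ],
)

```text
clock: 1.85
position: [0.5294, 0.0565, 0.4044]
tool_rot: [[0.994, -0.11, -0.001], [-0.11, -0.994, -0.001], [-0.001, 0.001, -1.0]]
wrist_force: [-0.9, -0.5, 0.1]
finger_gap: 0.0541
finger_force: 0.0
```

```bash
cat > m.py <<'E'
from h import *
import sys
w=snapshot("wrist"); cv2.imwrite(f"pics/{sys.argv[1]}.png",w); hd=float(sys.argv[2]) # deck top z
s=r.sense(); print(np.round(s["position"],4),s["finger_gap"])
hsv=cv2.cvtColor(w,cv2.COLOR_BGR2HSV)
def blob(lo,hi,roi=None):
    m=cv2.inRange(hsv,lo,hi); n,l,st,ce=cv2.connectedComponentsWithStats(m)
    return [(st[i,4],ce[i].round(1),st[i,:4]) for i in np.argsort(-st[1:,4])[:3]+1]
for n,lo,hi,z in [("pad",(20,120,100),(35,255,255),hd+.004),("green",(40,120,40),(75,255,255),hd+.028),("red",(0,150,60),(8,255,255),hd+.028),("blue",(100,120,40),(125,255,255),hd+.014)]:
    for b in blob(lo,hi): print(n,b[0],b[1],b[2],at("wrist",b[1],z).round(4))
for n in ["go_ring","nogo_ring","press_pad","bolt_top"]:
    for d in models.recognise(n,"wrist")[:3]: print(n,round(d["score"],2),np.round(d["location"],1))
E
python3 m.py w1 .072
```

```text
[0.529  0.0556 0.4045] 0.05012065009918858
pad 5979 [360.4 342.2] [163 331 383  20] [ 0.3835 -0.0129  0.076 ]
pad 1208 [380.4  41. ] [362  21  38  41] [ 0.6492 -0.0432  0.076 ]
pad 790 [409.2 288.2] [395 256  25  64] [ 0.4348 -0.0609  0.076 ]
green 2825 [342.6 157.7] [311 127  63  63] [ 0.564  -0.0032  0.1   ]
red 2734 [211.2 158.8] [178 130  65  62] [0.5745 0.099  0.1   ]
red 1 [209. 166.] [209 166   1   1] [0.5692 0.1016 0.1   ]
red 1 [187. 169.] [187 169   1   1] [0.5688 0.1192 0.1   ]
blue 632 [303.   21.5] [277   0  49  48] [0.6675 0.0172 0.086 ]
blue 621 [234.6  20.6] [212   0  50  46] [0.6738 0.0683 0.086 ]
go_ring 0.83 [348.  157.2]
go_ring 0.78 [241.3 266.8]
go_ring 0.78 [379.4 248.7]
nogo_ring 0.65 [204.6 159.7]
nogo_ring 0.5 [267.7  94.7]
press_pad 0.87 [267.7  93. ]
bolt_top 0.85 [266.3  96.7]
bolt_top 0.32 [206.7 163.1]
```

View pics/w1.png

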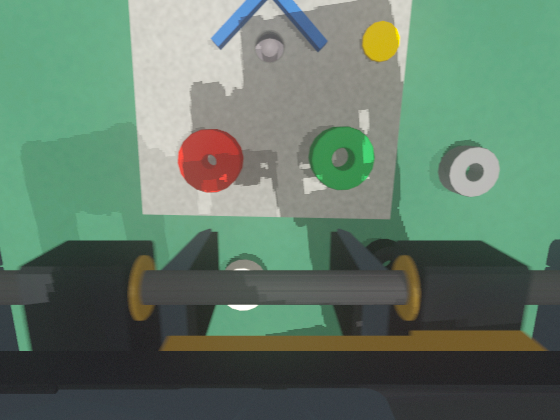

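The wrist view shows red (211,159), green (342,158), the bolt (270,46), the pad (380,41), V wall ends near (218,45) and (322,47), and deck front corners (142,214) and (391,218). The candidates are green (342,158), red (211,159), grey (470,172), white (243,285) and black (382,250). The first is the only green one, it stands on the deck, and it has the wide bore. I'll confirm that in a crop.

Run:
```python
from h import *
w=cv2.imread("pics/w1.png"); cv2.imwrite("pics/w1c.png",cv2.resize(w[0:225,170:420],None,fx=2.6,fy=2.6,interpolation=cv2.INTER_CUBIC))
b=at("wrist",(270,46),.07); p=at("wrist",(380.4,41),.076)
fl=at("wrist",(142,214),.072); fr=at("wrist",(391,218),.072)
print("bolt",b,"pad",p,fl,fr)
d=b-p; print(np.hypot(*d[:2]),np.degrees(np.arctan2(d[1],d[0])-np.arctan2(88,-5)))
e=fl-fr; print(np.hypot(*e[:2]),np.degrees(np.arctan2(e[1],e[0]))-90)
```

```text
bolt [0.65678953 0.04257259 0.07      ] pad [ 0.64931828 -0.0443871   0.076     ] [0.53159746 0.17226315 0.072     ] [ 0.50271608 -0.04851029  0.072     ]
0.08728005388648331 -8.1625256032949
0.22265454543347785 -7.453056893846579
```

View pics/w1c.png

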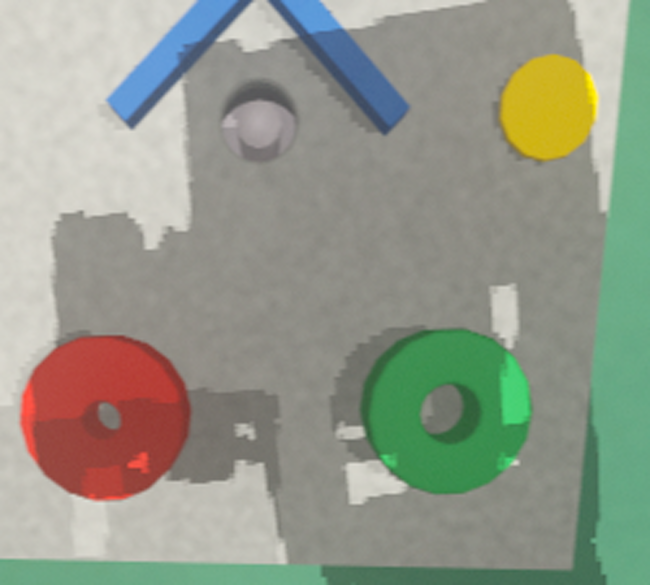

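The crop confirms it: the green ring has the wide bore and stands front-right on the deck, and the red one has the narrow bore. My plan is to grip the upper half of the green ring, slide it into the V and release.

>>> jog_arm(
  commands=[
    [41,54,0,0,0,0.02,1],
    [41,54,40,0,0,0.02,1],
    [41,54,75,0,0,0.02,1],
    [41,54,75,0,0,0.02,1],
    [41,54,75,0,0,0.02,1],
  ],
)

```text
clock: 2.6
position: [0.564, -0.003, 0.3303]
tool_rot: [[0.991, -0.133, -0.0], [-0.133, -0.991, 0.0], [-0.0, 0.0, -1.0]]
wrist_force: [1.1, -0.7, 1.0]
finger_gap: 0.0716
finger_force: 0.0
```

```bash
python3 m.py w2 .072 | grep -v _ ; python3 -c "
from h import *
s=r.sense();T=np.array(s['tool_rot']);p=np.array(s['position']);print(T.round(3))
for z in (.16,.19): print(proj('wrist',p+T@[0,0,z]))
print(proj('wrist',[[.564,-.0028,.1],[.6555,.0427,.07]]))"
```

```text
[ 0.5644 -0.0027  0.3315] 0.07555795227323539
pad 5769 [392.8 342. ] [203 331 357  20] [ 0.4656 -0.0783  0.076 ]
pad 1908 [317.   83.5] [294  58  48  52] [ 0.6518 -0.0418  0.076 ]
pad 935 [442.3 287.9] [424 255  32  66] [ 0.5041 -0.1153  0.076 ]
green 4781 [271.4 231.8] [232 190  80  80] [ 0.5678 -0.0022  0.1   ]
red 3736 [112.1 227. ] [ 61 197  92  73] [0.5836 0.0937 0.1   ]
blue 2606 [164.6  55.6] [ 95  17 149  80] [0.6778 0.0459 0.086 ]
[[ 0.991 -0.131  0.004]
 [-0.131 -0.991 -0.   ]
 [ 0.004 -0.    -1.   ]]
[[272.13418488 285.94416864]]
[[272.47108123 260.32574974]]
[[274.04934527 237.52767289]
 [185.01013353  97.0372938 ]]
```

View pics/w2.png

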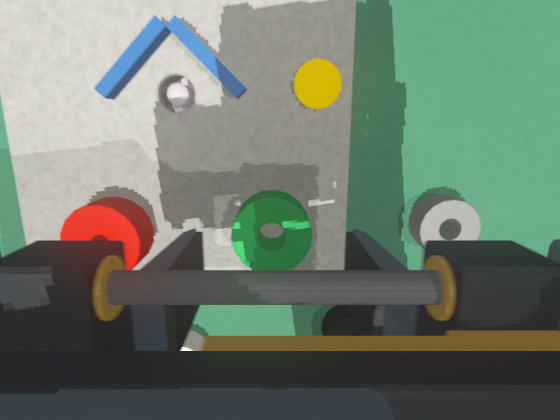

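The fingers straddle the green ring, centred at column 271 against the tool's 272. The bolt shows at about (177,95), roughly 5 mm off my first estimate. The arm was probably still settling, so I'll re-measure at rest.

Run:
```python
from h import *
snapshot("wrist");snapshot("wrist");w=snapshot("wrist");cv2.imwrite("pics/w3.png",w); c1=camera_info("wrist")
s=r.sense();T=np.array(s['tool_rot']);p=np.array(s['position']);print(p.round(4),T.round(4).tolist())
hsv=cv2.cvtColor(w,cv2.COLOR_BGR2HSV)
def cen(lo,hi):
    m=cv2.inRange(hsv,lo,hi);n,l,st,ce=cv2.connectedComponentsWithStats(m);return [(ce[i],st[i]) for i in np.argsort(-st[1:,4])[:2]+1]
pad=cen((20,120,100),(35,255,255))[1]; g=cen((40,120,40),(75,255,255))[0]
for n,(q,st),z in(("pad",pad,.076),("green",g,.1)): print(n,q.round(1),st,at("wrist",q,z).round(4))
d=[x["location"] for x in models.recognise("bolt_top","wrist")[:2]]; print(d)
for q in d+[(177,95)]: print("bolt",at("wrist",q,.07).round(4))
# expected pad->bolt  yaw -7.5
P=at("wrist",pad[0],.076)[:2]; a=np.radians(-7.5); print("bolt from pad",P+np.array([[np.cos(a),-np.sin(a)],[np.sin(a),np.cos(a)]])@[-.005,.088])
cv2.imwrite("pics/w3c.png",cv2.resize(w[0:200,80:360],None,fx=2.8,fy=2.8,interpolation=cv2.INTER_CUBIC))
```

```text
[ 0.5641 -0.0021  0.3307] [[0.9913, -0.1314, 0.0017], [-0.1314, -0.9913, -0.0001], [0.0017, -0.0001, -1.0]]
pad [318.6  85.7] [ 295   61   48   51 1891] [ 0.6497 -0.042   0.076 ]
green [273.1 232.5] [ 234  191   80   79 4710] [ 0.5669 -0.0027  0.1   ]
[[187.6, 111.8]]
bolt [0.6453 0.0424 0.07  ]
bolt [0.6563 0.0471 0.07  ]
bolt from pad [0.65607521 0.0459318 ]
```

View pics/w3c.png

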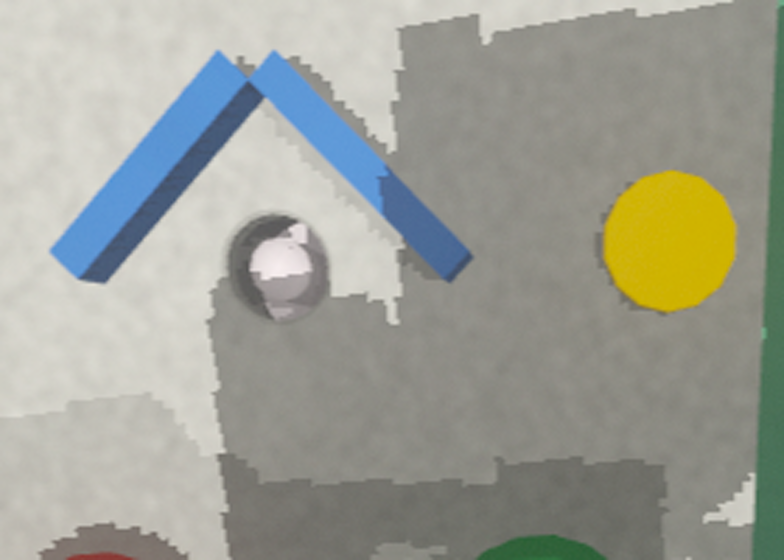

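Settled estimates: bolt about (0.656, 0.045), ring about (0.567, -0.003), yaw -7.5°. The ring has to travel about +82 mm along tool x and -59 mm along tool y. I'll descend with the tips 17 mm above the deck, clear of the walls, and grip.

>>> jog_arm(
  commands=[
    [3,0,25,0,0,0,1],
    [3,0,51,0,0,0,1],
    [3,0,51,0,0,0,1],
    [3,0,51,0,0,0,0.5],
    [3,0,51,0,0,0,0.5],
  ],
  grip_force=8,
)

```text
clock: 3.55
position: [0.5676, -0.0028, 0.2802]
tool_rot: [[0.991, -0.132, 0.003], [-0.132, -0.991, -0.0], [0.003, -0.0, -1.0]]
wrist_force: [0.1, 0.5, 0.4]
finger_gap: 0.0777
finger_force: 0.0
```

>>> jog_arm(
  commands=[
    [0,0,0,0,0,0,0.45],
    [0,0,0,0,0,0,0.45],
    [0,0,0,0,0,0,0.45],
    [0,0,0,0,0,0,0.45],
    [0,0,0,0,0,0,0.45],
  ],
)

```text
clock: 4.05
position: [0.5671, -0.0027, 0.2793]
tool_rot: [[0.991, -0.132, 0.001], [-0.132, -0.991, 0.0], [0.001, -0.0, -1.0]]
wrist_force: [0.6, 0.6, 3.5]
finger_gap: 0.0503
finger_force: 8.0
```

>>> jog_arm(
  commands=[
    [11,-12,0,0,0,0,0.45],
    [22,-24,0,0,0,0,0.45],
    [33,-36,0,0,0,0,0.45],
    [44,-48,0,0,0,0,0.45],
    [54,-59,0,0,0,0,0.45],
  ],
)

```text
clock: 4.55
position: [0.6282, 0.0484, 0.2789]
tool_rot: [[0.991, -0.131, -0.003], [-0.131, -0.991, -0.002], [-0.003, 0.003, -1.0]]
wrist_force: [-4.6, -2.7, 5.0]
finger_gap: 0.0504
finger_force: 8.0
```

Run:
```python
from h import *
for i in range(3): snapshot("wrist")
w=snapshot("wrist"); s=r.sense();T=np.array(s['tool_rot']);p=np.array(s['position']);print(p.round(4),T[:,0],s["wrist_force"],s["finger_gap"])
cv2.imwrite("pics/w4.png",w)
hsv=cv2.cvtColor(w,cv2.COLOR_BGR2HSV)
for lo,hi,z in(((20,120,100),(35,255,255),.076),((40,120,40),(75,255,255),.1)):
    m=cv2.inRange(hsv,lo,hi);n,l,st,ce=cv2.connectedComponentsWithStats(m)
    for i in np.argsort(-st[1:,4])[:3]+1: print(ce[i].round(1),st[i],at("wrist",ce[i],z).round(4))
print(proj("wrist",[.656,.045,.07]))
```

```text
[0.6289 0.049  0.2789] [ 0.99127541 -0.13178254  0.00253624] [1.54250994 1.61782737 0.11534181] 0.05036634567255235
[351.1 342.1] [ 149  331  384   20 5911] [0.5695 0.0119 0.076 ]
[442.8 192.5] [ 414  164   59   58 2613] [ 0.6499 -0.042   0.076 ]
[149.8 287.6] [141 255  24  66 797] [0.6176 0.119  0.076 ]
[273.7 244.3] [ 223  213  103   57 4155] [0.6413 0.0469 0.1   ]
[274.  311.2] [236 305  77  17 895] [0.6074 0.0513 0.1   ]
[[273.85461048 200.31199928]]
```

View pics/w4.png

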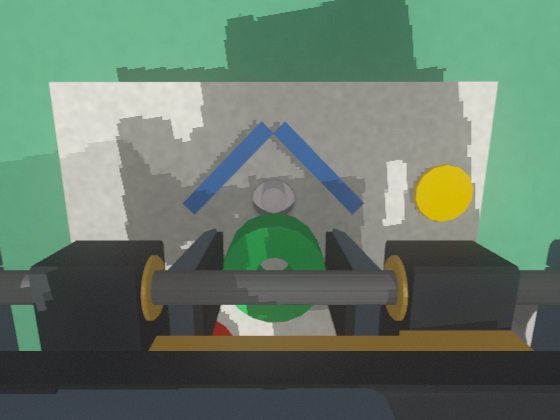

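The ring and bolt share a column (274 and 273.5), so y is aligned and about 27 mm of x remains. I'll approach and then creep against the walls.

>>> jog_arm(
  commands=[
    [8,0,0,0,0,0,0.45],
    [15,0,0,0,0,0,0.45],
    [20,0,0,0,0,0,0.45],
    [23,0,0,0,0,0,0.45],
    [24,0,0,0,0,0,0.45],
  ],
)

```text
clock: 5.25
position: [0.6521, 0.0451, 0.2786]
tool_rot: [[0.991, -0.132, -0.001], [-0.132, -0.991, -0.0], [-0.001, 0.001, -1.0]]
wrist_force: [-4.2, -0.6, 5.1]
finger_gap: 0.0501
finger_force: 8.0
```

>>> jog_arm(
  commands=[
    [1,0,0,0,0,0,0.45],
    [1,0,0,0,0,0,0.45],
    [2,0,0,0,0,0,0.45],
    [2,0,0,0,0,0,0.45],
  ],
)

```text
clock: 5.65
position: [0.6542, 0.0451, 0.2787]
tool_rot: [[0.991, -0.132, 0.0], [-0.132, -0.991, -0.0], [0.0, 0.0, -1.0]]
wrist_force: [-3.5, -0.1, 2.4]
finger_gap: 0.0502
finger_force: 8.0
```

>>> jog_arm(
  commands=[
    [1,0,0,0,0,0,0.45],
    [2,0,0,0,0,0,0.45],
    [3,0,0,0,0,0,0.45],
    [3,0,0,0,0,0,0.45],
  ],
)

```text
clock: 6.05
position: [0.6573, 0.0449, 0.2787]
tool_rot: [[0.991, -0.132, 0.001], [-0.132, -0.991, 0.0], [0.001, -0.0, -1.0]]
wrist_force: [-2.9, 0.9, 1.6]
finger_gap: 0.0499
finger_force: 8.0
```

>>> jog_arm(
  commands=[
    [1,0,0,0,0,0,0.45],
    [2,0,0,0,0,0,0.45],
    [2,0,0,0,0,0,0.45],
  ],
)

```text
clock: 6.35
position: [0.6587, 0.0447, 0.2787]
tool_rot: [[0.991, -0.132, -0.002], [-0.132, -0.991, 0.0], [-0.002, -0.0, -1.0]]
wrist_force: [-4.4, 1.1, 2.8]
finger_gap: 0.05
finger_force: 8.0
```

Run:
```python
from h import *
for i in range(3): snapshot("wrist")
w=snapshot("wrist"); s=r.sense();p=np.array(s['position']);print(s["clock"],p.round(4),s["wrist_force"],s["finger_gap"])
cv2.imwrite("pics/w5.png",w)
```

```text
6.55 [0.6587 0.0447 0.2787] [-4.36022103  0.26736073  1.97755886] 0.050150908299622224
```

View pics/w5.png

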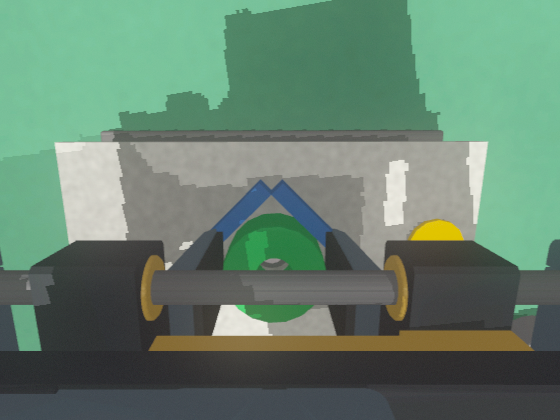

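Run:
```python
from h import *
s=r.sense();T=np.array(s['tool_rot']);p=np.array(s['position'])
B=np.array([.656,.045,0]);f=np.array([np.cos(np.radians(-7.5)),np.sin(np.radians(-7.5)),0]);l=np.array([-f[1],f[0],0])
print("ring front top rel bolt",[(at("wrist",q,.1)-B)@f for q in((274,213),(274,321))],"tcp",(p-B)@f,(p-B)@l)
for h in (.072,.067,.062):
  print(h,"V inner apex rel",(at("wrist",(272,190),h+.014)-B)@f,"deck back L/R",[((at("wrist",q,h)-B)@f,(at("wrist",q,h)-B)@l) for q in((57,142),(487,142))],"pad",[(at("wrist",(437,220),h+.004)-B)@f])
w=cv2.imread("pics/w5.png");g=cv2.inRange(cv2.cvtColor(w,cv2.COLOR_BGR2HSV),(40,140,30),(75,255,255));
ys=np.where(g[:,260:288].any(1))[0];print(ys.min(),ys.max())
cv2.imwrite("pics/w5c.png",cv2.resize(w[170:330,190:360],None,fx=4,fy=3.7,interpolation=cv2.INTER_CUBIC))
```

```text
ring front top rel bolt [np.float64(0.029526167599018518), np.float64(-0.02483022601921807)] tcp 0.002697927342542304 1.8852547808506526e-05
0.072 V inner apex rel 0.03764701033120874 deck back L/R [(np.float64(0.06004040888323783), np.float64(0.1096674959234958)), (np.float64(0.059826430246518035), np.float64(-0.10907907420615284))] pad [np.float64(0.019902960643142953)]
0.067 V inner apex rel 0.03677383767435834 deck back L/R [(np.float64(0.05982969984709004), np.float64(0.11261696400488237)), (np.float64(0.059610014170628646), np.float64(-0.11196381176409553))] pad [np.float64(0.018593809644501996)]
0.062 V inner apex rel 0.03590066501750793 deck back L/R [(np.float64(0.05961899081094214), np.float64(0.11556643208626895)), (np.float64(0.05939359809473935), np.float64(-0.11484854932203817))] pad [np.float64(0.017284658645861043)]
214 316
```

View pics/w5c.png

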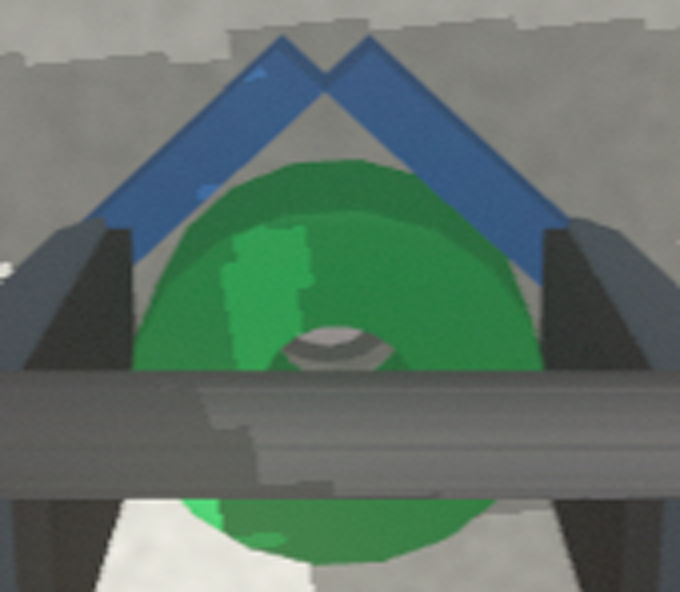

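The deck is still up. The ring sits in the V, touching or nearly touching both walls, with grey deck still visible ahead of it. I'll release it, go behind it with the fingers part closed, and push it home so the V centres it.

>>> jog_arm(
  commands=[
    [0,0,0,0,0,0,0.65],
    [0,0,0,0,0,0,0.65],
    [0,0,0,0,0,0,0.65],
    [0,0,-20,0,0,0,0.65],
    [0,0,-40,0,0,0,0.65],
  ],
)

```text
clock: 7.05
position: [0.6593, 0.0444, 0.3186]
tool_rot: [[0.991, -0.132, -0.0], [-0.132, -0.991, -0.0], [-0.0, 0.0, -1.0]]
wrist_force: [-0.1, 0.8, -0.4]
finger_gap: 0.0591
finger_force: 0.0
```

>>> jog_arm(
  commands=[
    [-30,0,0,0,0,0,0.3],
    [-60,0,0,0,0,0,0.3],
    [-60,0,0,0,0,0,0.3],
    [-60,0,0,0,0,0,0.3],
    [-60,0,0,0,0,0,0.3],
  ],
)

```text
clock: 7.55
position: [0.6006, 0.0523, 0.3191]
tool_rot: [[0.991, -0.132, 0.002], [-0.132, -0.991, -0.0], [0.002, -0.0, -1.0]]
wrist_force: [0.3, 0.0, -0.3]
finger_gap: 0.0276
finger_force: 0.0
```

Run:
```python
from h import *
for i in range(4): w=snapshot("wrist")
s=r.sense();p=np.array(s['position']);print(s["clock"],p.round(4),s["wrist_force"],s["finger_gap"])
B=np.array([.656,.045,0]);f=np.array([np.cos(np.radians(-7.5)),np.sin(np.radians(-7.5)),0]);l=np.array([-f[1],f[0],0])
cv2.imwrite("pics/w6.png",w); m=cv2.inRange(cv2.cvtColor(w,cv2.COLOR_BGR2HSV),(40,120,30),(75,255,255));n,L,st,ce=cv2.connectedComponentsWithStats(m);i=np.argmax(st[1:,4])+1
print(ce[i],st[i]); x,y,a,b=st[i,:4]
cv2.imwrite("pics/w6c.png",cv2.resize(w[y-50:y+b+30,x-70:x+a+70],None,fx=3,fy=3,interpolation=cv2.INTER_CUBIC)); print("crop origin",x-70,y-50)
# match by rendering: fit ring centre & silhouette
def sil(c):
    t=np.linspace(0,2*np.pi,60); P=np.vstack([np.c_[c[0]+.025*np.cos(t),c[1]+.025*np.sin(t),np.full(60,z)] for z in(.072,.1)])
    h=cv2.convexHull(proj("wrist",P).astype(np.float32)); im=np.zeros(m.shape,np.uint8); cv2.fillConvexPoly(im,np.round(h*16).astype(np.int32),1,cv2.LINE_8,4); return im
obs=cv2.convexHull(np.argwhere(L==i)[:,::-1].astype(np.int32)); o=np.zeros(m.shape,np.uint8);cv2.fillConvexPoly(o,obs,1)
best=min(((np.sum(sil((B+u*f+v*l)[:2])!=o),u,v) for u in np.arange(-.012,.008,.0005) for v in np.arange(-.006,.0061,.0005)))
print("ring rel bolt est x,y:",best, "pad?")
```

```text
7.75 [0.6003 0.0523 0.3185] [ 0.25818802 -0.50833454  0.39198395] 0.02733112340361237
[273.7081138  145.21935371] [ 229  100   90   91 5694]
crop origin 159 50
ring rel bolt est x,y: (np.int64(422), np.float64(-0.0019999999999999914), np.float64(-0.0009999999999999957)) pad?
```

The ring estimate is about (-2, -1) mm relative to the bolt. A flat front lets the V centre the ring, so I'll close the fingers and push low from behind.

>>> jog_arm(
  commands=[
    [0,0,15,0,0,0,0],
    [0,0,32,0,0,0,0],
    [0,0,48,0,0,0,0],
    [0,0,48,0,0,0,0],
    [6,0,48,0,0,0,0],
  ],
)

```text
clock: 8.25
position: [0.6056, 0.0516, 0.2708]
tool_rot: [[0.991, -0.132, -0.001], [-0.132, -0.991, -0.0], [-0.001, 0.0, -1.0]]
wrist_force: [0.8, 0.8, -0.1]
finger_gap: 0.0008
finger_force: 0.0
```

>>> jog_arm(
  commands=[
    [2,0,0,0,0,0,0],
    [4,0,0,0,0,0,0],
    [6,0,0,0,0,0,0],
    [7,0,0,0,0,0,0],
    [8,0,0,0,0,0,0],
  ],
)

```text
clock: 8.75
position: [0.6136, 0.0506, 0.271]
tool_rot: [[0.991, -0.132, 0.0], [-0.132, -0.991, -0.0], [0.0, 0.0, -1.0]]
wrist_force: [-0.0, -0.3, 0.3]
finger_gap: 0.0003
finger_force: 0.0
```

>>> jog_arm(
  commands=[
    [0.5,0,0,0,0,0,0],
    [1,0,0,0,0,0,0],
    [1.5,0,0,0,0,0,0],
    [2,0,0,0,0,0,0],
  ],
)

```text
clock: 9.15
position: [0.6145, 0.0505, 0.2708]
tool_rot: [[0.991, -0.132, -0.004], [-0.132, -0.991, 0.0], [-0.004, 0.0, -1.0]]
wrist_force: [-6.2, 1.3, 3.6]
finger_gap: 0.0001
finger_force: 3.2
```

>>> jog_arm(
  commands=[
    [0.5,0,0,0,0,0,0],
    [1,0,0,0,0,0,0],
    [1.5,0,0,0,0,0,0],
    [1.5,0,0,0,0,0,0],
  ],
)

```text
clock: 9.55
position: [0.6152, 0.0504, 0.2704]
tool_rot: [[0.991, -0.132, -0.007], [-0.132, -0.991, 0.0], [-0.007, 0.0, -1.0]]
wrist_force: [-7.0, 2.0, 4.8]
finger_gap: 0.0007
finger_force: 4.0
```

>>> jog_arm(
  commands=[
    [-6,0,0,0,0,0,0],
    [-18,0,0,0,0,0,0],
    [-18,0,-25,0,0,0,0],
    [-18,0,-48,0,0,0,0],
    [-18,0,-48,0,0,0,0],
  ],
)

```text
clock: 10.05
position: [0.5997, 0.0526, 0.3221]
tool_rot: [[0.991, -0.132, 0.008], [-0.132, -0.991, 0.0], [0.008, -0.001, -1.0]]
wrist_force: [0.3, 0.6, -0.0]
finger_gap: 0.0004
finger_force: 0.0
```

```bash
cat > fit.py <<'E'
from h import *
def fit(hd,save):
    for i in range(4): w=snapshot("wrist")
    s=r.sense();p=np.array(s['position']);print(s["clock"],p.round(4))
    B=np.array([.656,.045,0]);f=np.array([np.cos(np.radians(-7.5)),np.sin(np.radians(-7.5)),0]);l=np.array([-f[1],f[0],0])
    hsv=cv2.cvtColor(w,cv2.COLOR_BGR2HSV); cv2.imwrite(save,w)
    def best(lo,hi,z0,z1,R,C,cmin=0):
        m=cv2.inRange(hsv,lo,hi);m[250:]=0;n,L,st,ce=cv2.connectedComponentsWithStats(m);i=np.argmax(st[1:,4])+1
        o=np.zeros(m.shape,np.uint8);cv2.fillConvexPoly(o,cv2.convexHull(np.argwhere(L==i)[:,::-1].astype(np.int32)),1)
        t=np.linspace(0,2*np.pi,60);res=[]
        for u in np.arange(-.01,.0101,.0005):
            for v in np.arange(-.008,.0081,.0005):
                c=C+u*f+v*l; P=np.vstack([np.c_[c[0]+R*np.cos(t),c[1]+R*np.sin(t),np.full(60,z)] for z in(z0,z1)])
                im=np.zeros(m.shape,np.uint8);cv2.fillConvexPoly(im,np.round(cv2.convexHull(proj("wrist",P).astype(np.float32))*16).astype(np.int32),1,cv2.LINE_8,4); res.append((int((im!=o).sum()),round(u,4),round(v,4)))
        return min(res),st[i]
    print("green",best((40,120,30),(75,255,255),hd,hd+.028,.025,B)); print("pad",best((20,120,100),(35,255,255),hd,hd+.004,.015,B+.005*f-.088*l))
    return w
E
python3 - <<'E'
from fit import *
w=fit(.072,"pics/w7.png"); cv2.imwrite("pics/w7c.png",cv2.resize(w[60:240,170:380],None,fx=3.3,fy=3.3,interpolation=cv2.INTER_CUBIC))
print([proj("wrist",np.array([.656,.045,z])) for z in(.07,.1)])
E
```

```text
10.25 [0.5985 0.0524 0.3176]
green ((498, np.float64(-0.002), np.float64(-0.001)), array([ 229,   96,   90,   92, 5733], dtype=int32))
pad ((195, np.float64(-0.0005), np.float64(0.0015)), array([ 392,  105,   50,   50, 1959], dtype=int32))
[array([[272.33687585, 137.91181219]]), array([[272.08293086, 139.7352153 ]])]
```

View pics/w7c.png

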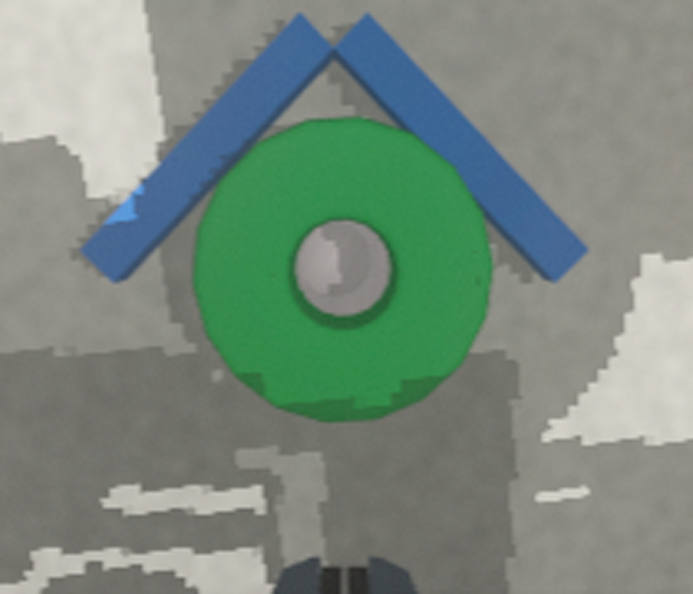

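The ring sits flush against both walls, and the bolt is centred in its bore (bolt (344,270), bore (344,272) in the crop). Next I'll press the deck down at the pad with the fingers closed.

>>> jog_arm(
  commands=[
    [32,44,0,0,0,0,0],
    [63,87,0,0,0,0,0],
    [63,87,0,0,0,0,0],
    [63,87,25,0,0,0,0],
    [63,87,45,0,0,0,0],
  ],
)

```text
clock: 10.75
position: [0.6497, -0.0425, 0.2718]
tool_rot: [[0.991, -0.133, -0.002], [-0.133, -0.991, 0.0], [-0.002, -0.0, -1.0]]
wrist_force: [-0.2, 0.1, -0.1]
finger_gap: 0.0003
finger_force: 0.0
```

>>> jog_arm(
  commands=[
    [0,0,4,0,0,0,0],
    [0,0,7,0,0,0,0],
    [0,0,10,0,0,0,0],
    [0,0,13,0,0,0,0],
    [0,0,16,0,0,0,0],
  ],
)

```text
clock: 11.25
position: [0.6497, -0.0417, 0.2595]
tool_rot: [[0.991, -0.131, 0.0], [-0.131, -0.991, -0.0], [0.0, 0.0, -1.0]]
wrist_force: [-4.7, -0.3, 6.5]
finger_gap: 0.0009
finger_force: 3.3
```

>>> jog_arm(
  commands=[
    [0,0,3,0,0,0,0],
    [0,0,6,0,0,0,0],
    [0,0,9,0,0,0,0],
    [0,0,12,0,0,0,0],
    [0,0,15,0,0,0,0],
  ],
)

```text
clock: 11.75
position: [0.6497, -0.0417, 0.2447]
tool_rot: [[0.991, -0.131, 0.0], [-0.131, -0.991, -0.0], [0.0, 0.0, -1.0]]
wrist_force: [-5.0, 0.8, 6.6]
finger_gap: 0.0004
finger_force: 3.5
```

>>> jog_arm(
  commands=[
    [0,0,1,0,0,0,0],
    [0,0,2,0,0,0,0],
    [0,0,3,0,0,0,0],
    [0,0,3,0,0,0,0],
  ],
)

```text
clock: 12.15
position: [0.6497, -0.0417, 0.2415]
tool_rot: [[0.991, -0.131, 0.0], [-0.131, -0.991, -0.0], [0.0, 0.0, -1.0]]
wrist_force: [-4.0, 0.2, 5.5]
finger_gap: 0.0005
finger_force: 2.7
```

>>> jog_arm(
  commands=[
    [0,0,1,0,0,0,0],
    [0,0,2,0,0,0,0],
    [0,0,3,0,0,0,0],
    [0,0,3,0,0,0,0],
  ],
)

```text
clock: 12.55
position: [0.6495, -0.0417, 0.241]
tool_rot: [[0.991, -0.131, 0.001], [-0.131, -0.991, -0.0], [0.001, 0.0, -1.0]]
wrist_force: [-8.5, 0.8, 18.4]
finger_gap: 0.0007
finger_force: 8.8
```

The deck is on its stop: the force rose to 18 N at z = 0.241, which matches 26 mm of travel. I'll retract and check.

>>> jog_arm(
  commands=[
    [0,0,-10,0,0,0,0],
    [0,0,-50,0,0,0,0],
    [-60,-87,-80,0,0,0,0],
    [-60,-87,-80,0,0,0,0],
    [-60,-87,-80,0,0,0,0],
  ],
)

```text
clock: 13.05
position: [0.6008, 0.0555, 0.3197]
tool_rot: [[0.992, -0.129, 0.004], [-0.129, -0.992, 0.002], [0.004, -0.002, -1.0]]
wrist_force: [0.4, -1.2, 0.4]
finger_gap: 0.0006
finger_force: 0.0
```

>>> jog_arm(
  commands=[
    [0,0,0,0,0,0,0],
    [0,0,0,0,0,0,0],
    [0,0,0,0,0,0,0],
  ],
)

```text
clock: 13.35
position: [0.6027, 0.051, 0.3163]
tool_rot: [[0.991, -0.133, -0.0], [-0.133, -0.991, -0.001], [-0.0, 0.001, -1.0]]
wrist_force: [-0.1, -0.1, 0.7]
finger_gap: 0.0002
finger_force: 0.0
```

Run:
```python
from fit import *
print(r.sense()["position"])
for h in (.046,.060,.072): 
    print(h); w=fit(h,"pics/w8.png")
b=snapshot("scene"); m=cv2.inRange(cv2.cvtColor(b,cv2.COLOR_BGR2HSV),(0,150,60),(8,255,255))
n,L,st,ce=cv2.connectedComponentsWithStats(m); print([ (ce[i].round(),st[i]) for i in range(1,n) if st[i,4]>60])
print(proj("scene",[[.5745,.099,.074],[.5745,.099,.1],[.656,.045,.074]]))
```

```text
[0.60266808 0.05102275 0.31625959]
0.046
13.55 [0.6025 0.0512 0.3162]
green ((313, np.float64(-0.0015), np.float64(-0.0005)), array([ 232,  106,   81,   82, 4543], dtype=int32))
pad ((130, np.float64(0.0), np.float64(0.001)), array([ 379,  113,   45,   46, 1587], dtype=int32))
0.06
13.75 [0.6022 0.0518 0.3166]
green ((1047, np.float64(-0.0025), np.float64(-0.0015)), array([ 233,  106,   81,   81, 4525], dtype=int32))
pad ((341, np.float64(0.0005), np.float64(0.0065)), array([ 380,  113,   45,   45, 1583], dtype=int32))
0.072
13.95 [0.6021 0.0521 0.3168]
green ((1766, np.float64(-0.003), np.float64(-0.001)), array([ 234,  105,   80,   82, 4521], dtype=int32))
pad ((557, np.float64(-0.0005), np.float64(0.008)), array([ 381,  112,   45,   46, 1580], dtype=int32))
[(array([105., 116.]), array([ 95, 107,  21,  19, 274], dtype=int32)), (array([349., 170.]), array([341, 161,  19,  19, 291], dtype=int32)), (array([393., 326.]), array([377, 309,  32,  36, 594], dtype=int32)), (array([ 43., 380.]), array([   0,  326,  100,   94, 3715], dtype=int32))]
[[349.04287588 166.13240979]
 [350.02001162 157.14637914]
 [367.45068385 187.84457097]]
```

At deck height 46 mm the fit is clearly best, with the ring down around the bolt and within about 1.5 mm of centre. The red ring rode down upright in place.

```bash
python3 -c "
from bench import r
print(r.close_job())"
```

```text
the job is handed in; nothing more can be done
None
```

The job is handed in after about 14 s of robot time, with no verdict shown: the green GO ring is down over the bolt (about 1.5 mm off centre by camera), the deck is on its stop, the red ring still stands in place, and the arm never went near the mallet.

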